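# Feed the cheese block through the wire cutter's guides up to the portion stop

## Robot

A 6-joint arm with a two-finger parallel gripper is mounted at the origin on the work surface. World frame = base frame: x ahead of the robot, y to its left, z up, the work surface at z = 0. Lengths are in m, angles in rad, forces in N, time in s.
With the tool pointing down it reaches from about 0.325 to 0.9 m from the base axis. Payload 6.1 kg.
Tool frame: the origin (TCP) lies midway between the tips of the shut fingers; the grasp point (between the pads) lies 19 mm behind it; z points along the fingers, y is the line along which they close (so a half turn about z gives the same grasp; the last joint's range is limited). The gripper opens to 85 mm and grips with 20 to 120 N. Pads are 22 mm wide; open, the fingers measure 114 mm over their backs; the gripper's body (76 mm by 85 mm) begins 54 mm behind the grasp point. The pads swing forward as they close: fully open they stand 13 mm farther back than shut.
Start: joints at [1.039, 0.22, 1.526, -0, 1.395, -0.126], TCP at [0.247, 0.574, 0.231] pointing down, gripper open.
Joint ranges: [-2.98, 2.98], [-0.91, 2.08], [0.09, 2.57], [-1.24, 4.39], [0.2, 2.65], [-2.68, 2.68]. Speed limits (rad/s): [2.57, 2.57, 3.01, 3.14, 3.14, 3.14].

## Interface

Orientations are given as [roll, pitch, yaw] about the fixed x, y, z axes, in that order (R = Rz(yaw) Ry(pitch) Rx(roll)).
In Python, from plant import movep, move_l, set_joints, gripper_to, hold, inverse_kinematics, observe, get_image, get_calibration, Unreachable, job_done gives the robot as it stands. Calls block until the motion is done:
- movep(position, orientation): joint-space move of the TCP to a pose.
- move_l(position, feed=0.15, rotation=None, max_force=None): straight line of the TCP; rotation=None keeps the orientation; feed is the mean speed in m/s. With max_force (N) it stops when the force on the tool has changed by that much, and returns True; else False.
- set_joints(angles): joint-space move.
- gripper_to(opening, f_grip=None): finger opening in m; f_grip is the grip in N (None keeps the last); returns when the fingers have stopped.
- hold(seconds).
- inverse_kinematics(position, orientation): joint angles nearest the present ones, or None.
- observe(): the state.
- get_image(name): name is "scene" or "top" or "wrist"; returns (picture, depth): 384x512x3 uint8, red, green, blue; 384x512 float32, m along the optical axis (not along the pixel's ray), 0 where there is no reading.
- get_calibration(name): a dict with "intrinsics" (3x3 intrinsics, pixels), "world_from_camera" (4x4, takes a point from camera to world coordinates). Camera axes: x right, y down, z forward; pixel columns grow to the right and rows downward; lengths in m; the calibration is good to about 2 mm. A picture is of the moment at which its call begins: read the wrist's pose just before it. get_calibration takes no time and is no camera call; for the wrist camera it gives the pose at the moment of the call.
A pose or a line that the arm cannot do raises Unreachable and nothing moves.
- job_done(): hands the job in; it is judged then, once.
The state is a dict: "time_s": time; "q": joint angles; "joint_velocities": joint speeds; "joint_torque": joint torques, N m; "eef_pos": TCP position; "tcp_rot": TCP orientation; "ft_force": force on the tool from outside, world axes, zero at the start; "torque": the same for the moment, N m; "opening": finger opening in m; "grasp_force": force on a finger pad.
Only numpy, scipy, OpenCV 4.12 (cv2) and the standard library are available. Lean on these libraries where they do the work, as an engineer would, in place of code of your own. Each camera call takes 0.05 s, during which the arm holds its last target. There are 200 camera calls.

## Task

Get the block of cheese on the wire cutter ready for the next cut: push it along the bed, between the two steel guides, until its front end lies flat against the portion stop, then take the hand away. Only push it - do not pick it up or tip it; leave the wire arm raised, and leave everything else on and around the cutter where it is.

Things in the scene. Friction and masses are not known exactly. Their poses are not given: they have to be found in the camera images.
- cheese: Block of firm pale-yellow cheese, the only large block on the cutter: 140 long (x) x 100 wide (y) x 55 high, edges rounded 4 mm, 0.65 to 0.95 kg; brown rind on top and on the trailing (-x) end. Origin: centre of its underside. Starts on the infeed half of the bed, +x end towards the guides, up to 0.35 rad askew and 25 mm off the middle. 3 to 8 N slide it; it stays where it is left.
- nose (a point): Point of the cheese block at the foot of its front (+x) end, mid width.
- cutter: Wire cutter, fixed: flat white bed on a steel base, 560 long (x -300 to +260) x 300 wide (y +-150), bed top 35 mm above the counter. Origin: on the counter, below the lane's middle line. +x is the feed direction (to the robot's left: world +y within 0.3 rad); its +y side faces the robot. Wire slot across the bed at x 125; the arm's pivot stands at the far edge (x 125, y -166), 138 mm high.
- guide_mouth (a point): Middle of the entrance between the two guides, on the bed's surface (cutter x 40, y 0). The guides are upright steel plates, 45 mm high, 10 mm thick, 60 long (cutter x 40 to 100), round-ended, inner faces at cutter y +-54: the lane is 108 mm wide. Each has a foot with two screws on its outer side, 14 mm high, out to y +-93.
- stop: Portion stop, screwed to the bed beyond the guides (cutter x 150 to 175): upright steel plate 110 wide, 50 high, facing back along the lane. Origin: on the bed at the foot of the face that the cheese must meet, mid width; axes as the cutter's (-x looks at the cheese). With the cheese home, its trailing end is at cutter x 10 to 35, just outside the guides' entrance.
- wire_arm (a joint): Hinge of the wire bow: 0 = wire in its slot, starts raised at 1.35 to 1.6 (bow nearly upright over the far edge, about 0.5 m high; the wire hangs in the plane cutter x 125, more than 90 mm above the bed). Stays where it is put (friction 0.6 N m).
- goat: Bystander: small white goat's cheese drum, diameter 54, 45 high, on the bed beside the guides, robot side. Origin: centre of its underside.
- offcut: Bystander: small offcut of cheese, 52 x 34 x 26 high, on the bed beside the stop, robot side. Origin: centre of its underside.
- knife: Bystander: cheese knife lying flat on the counter past the infeed end of the cutter, 300 long, 20 high. Origin: underside, near its middle.
- jar: Bystander: glass jar, diameter 64, 85 high, on the counter past the outfeed end. Origin: centre of its underside.
- bowl: Bystander: dark wooden bowl, diameter 120, 50 high, left of the cutter. Origin: centre of its underside.
- crottin: Bystander: flat white goat's cheese, diameter 58, 30 high, on the bed beside the guides, far side. Origin: centre of its underside.

How it is judged:
On the way:
1. the front end of the block has entered between the guides, the block standing on the bed (x of nose in the frame of cutter above 0.055 m and y of nose in the frame of cutter between -0.008 and 0.008 m and z of cheese in the frame of cutter below 0.04 m), for 0.1 s.
At the end, for the whole second after the job is handed in: The block rests flat on the bed between the guides, its front end within 4 mm of the stop's face and square to it within 0.06 rad (3.4 degrees), at rest and let go; the wire arm is still raised (above 1.2 rad); the other things are within 30 mm of where they stood (x of nose in the frame of stop between -0.004 and 0.004 m and y of nose in the frame of cutter between -0.008 and 0.008 m and angle between the x axis of cheese and the x axis of cutter, either way round below 0.06 rad and angle between cheese's own z axis and vertical below 0.03 rad and z of cheese in the frame of cutter between 0.032 and 0.038 m and linear speed of cheese below 0.01 m/s and value of joint wire_arm above 1.2 rad); the robot touches nothing.
It fails at once if the block is lifted more than 10 mm off the bed (z of cheese in the frame of cutter above 0.045 m).
It fails at once if the block is tipped by more than 0.2 rad or pushed off the bed (angle between cheese's own z axis and vertical above 0.2 rad or z of cheese in the frame of cutter below 0.025 m).
It fails at once if the wire arm is pulled down below 1.2 rad (value of joint wire_arm below 1.2 rad).
It fails at once if another thing on or around the cutter is moved more than 30 mm (distance of any of goat, offcut, knife, jar, bowl, crottin from where it was at the start of the episode above 0.03 m).
It also fails if it takes over 56 s, if anything falls off the work surface, if the arm or the gripper's body presses on something with over 40 N, if the wrist force passes 120 N, or if a joint passes its speed limit or range.

## Working session

There is one attempt and no reset: what is moved stays moved. The work goes in short steps, each a Python script; the robot and the scene stay as the last script left them, time stands still between calls to the robot, and variables do not carry over. Pictures are saved under pics/ and viewed, at most 10 in all, crops included, and the job is handed in when it is done.

```bash
ls; mkdir -p pics
python3 - <<'E'
from plant import *
import cv2,numpy as np
for n in ["scene","top"]:
    im,d=get_image(n); c=get_calibration(n)
    cv2.imwrite(f"pics/{n}0.png",im[:,:,::-1]); np.savez(f"{n}0.npz",im=im,d=d,K=c["intrinsics"],T=c["world_from_camera"])
    print(n,c["intrinsics"],np.round(c["world_from_camera"],3))
print(observe())
E
```

```text
pics
scene [[356.45893702   0.         250.13299793]
 [  0.         356.45893702 189.21187469]
 [  0.           0.           1.        ]] [[-4.780e-01  7.390e-01 -4.750e-01  1.023e+00]
 [ 8.780e-01  4.020e-01 -2.580e-01  3.370e-01]
 [ 1.000e-03 -5.400e-01 -8.410e-01  9.490e-01]
 [ 0.000e+00  0.000e+00  0.000e+00  1.000e+00]]
top [[420.77313977   0.         254.54012305]
 [  0.         420.77313977 193.23315084]
 [  0.           0.           1.        ]] [[ 0.126 -0.969  0.211  0.344]
 [-0.992 -0.124  0.022  0.095]
 [ 0.005 -0.212 -0.977  1.195]
 [ 0.     0.     0.     1.   ]]
{'time_s': 0.1, 'q': array([ 1.03889793e+00,  2.21136792e-01,  1.52750424e+00, -1.17044630e-05,
        1.39469103e+00, -1.26119115e-01]), 'joint_velocities': array([-0.00042762, -0.00175594, -0.00227838,  0.00059839,  0.00225369,
       -0.00103848]), 'joint_torque': array([ 1.82455195e-03, -4.98243463e+01, -3.90548122e+01, -7.09011465e-05,
        5.64126836e-03, -3.46705679e-05]), 'eef_pos': array([0.24644939, 0.57376681, 0.23031113]), 'tcp_rot': array([-3.13986561e+00, -2.07363039e-04,  2.73581525e+00]), 'ft_force': array([-0.1946315 , -0.40341303,  0.75830666]), 'torque': array([-0.02873623,  0.01038389, -0.0154322 ]), 'grasp_force': 0.0, 'opening': 0.0854287082517778}
```

View pics/top0.png

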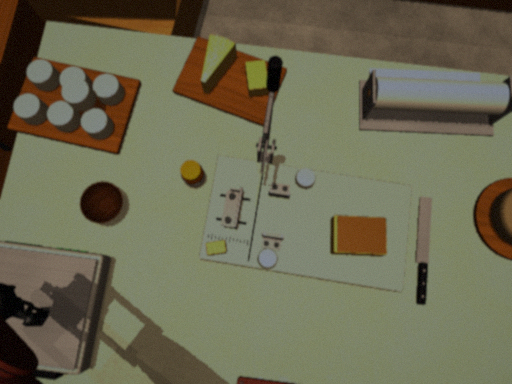

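View pics/scene0.png

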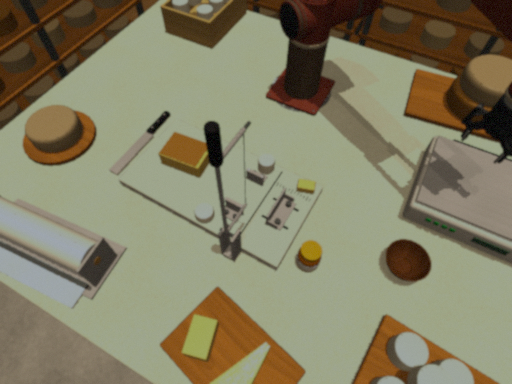

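The top view shows the bed with corners near (218,157), (411,185), (404,290) and (200,260). The cheese is at about (360,235), the guides at (279,190) and (272,240), and the stop at (233,207). I'll measure using the depth image.

```bash
cat > h.py <<'E'
import numpy as np,cv2
def cloud(d,K,T):
    v,u=np.indices(d.shape); P=np.stack([(u-K[0,2])/K[0,0]*d,(v-K[1,2])/K[1,1]*d,d],-1)
    return P@T[:3,:3].T+T[:3,3]
def rect(W,m,close=False):
    n,l,s,c=cv2.connectedComponentsWithStats(m.astype(np.uint8)); out=[]
    k=1+np.argmax(s[1:,4]); p=W[l==k]
    return p,cv2.minAreaRect((p[:,:2]*1000).astype(np.float32)),s[k]
E
python3 - <<'E'
from h import *
for n in ["top","scene"]:
    z=np.load(n+"0.npz"); W=cloud(z["d"],z["K"],z["T"]); Z=W[...,2]; ok=z["d"]>0
    reg=ok&(W[...,0]>.2)&(W[...,0]<.85)&(abs(W[...,1])<.6)
    print(n,"counter z",np.median(Z[reg&(abs(Z)<.015)]))
    p,r,s=rect(W,reg&(Z>.022)&(Z<.06)); print("bed",np.median(p[:,2]),r,s, cv2.boxPoints(r).round().tolist())
    p,r,s=rect(W,reg&(Z>.080)&(Z<.10)&(W[...,1]<0.02)); print("cheese",np.median(p[:,2]),r,s,cv2.boxPoints(r).round().tolist())
    # stop and guides
    m=(reg&(Z>.068)&(Z<.1)).astype(np.uint8); N,l,st,c=cv2.connectedComponentsWithStats(m)
    for k in range(1,N):
        if st[k,4]>8: q=W[l==k]; print(st[k].tolist(),q.mean(0).round(3),cv2.minAreaRect((q[:,:2]*1000).astype(np.float32)))
im=np.load("top0.npz")["im"][140:300,190:430,::-1]
cv2.imwrite("pics/topc.png",cv2.resize(im,None,fx=3.3,fy=3.3,interpolation=cv2.INTER_CUBIC))
E
```

```text
top counter z -0.00020995285885039294
bed 0.0349331643226547 ((534.71142578125, -34.9664306640625), (560.3275146484375, 301.21148681640625), 88.00079345703125) [  199   155   213   137 18137] [[374.0, -310.0], [675.0, -320.0], [695.0, 240.0], [394.0, 250.0]]
cheese 0.08991499031645622 ((507.16943359375, -170.98403930664062), (100.54853820800781, 142.02999877929688), 4.501878261566162) [ 333  215   54   40 2017] [[451.0, -104.0], [463.0, -246.0], [563.0, -238.0], [552.0, -96.0]]
[98, 84, 22, 15, 244] [0.83  0.575 0.076] ((828.6705932617188, 573.126953125), (53.6746826171875, 41.985416412353516), 89.43901824951172)
[90, 109, 19, 26, 333] [0.734 0.581 0.076] ((735.1126098632812, 579.0589599609375), (41.57865524291992, 73.56853485107422), 89.83870697021484)
[257, 155, 3, 4, 10] [0.686 0.122 0.085] ((686.25244140625, 122.55980682373047), (1.447072982788086, 5.774688720703125), 3.805795907974243)
[270, 158, 3, 4, 10] [0.684 0.086 0.083] ((684.5333862304688, 86.3161849975586), (1.8247088193893433, 6.426734447479248), 4.377029895782471)
[180, 160, 21, 21, 345] [0.625 0.301 0.084] ((625.99224
[... 2625 characters left out ...]
 48] [0.709 0.089 0.083] ((705.3171997070312, 89.58969116210938), (7.277232646942139, 35.67771530151367), 76.57754516601562)
[231, 238, 11, 15, 54] [0.708 0.125 0.085] ((704.0357055664062, 125.29351806640625), (7.017849922180176, 39.42270278930664), 78.19998931884766)
[300, 240, 23, 23, 381] [0.627 0.302 0.084] ((624.382568359375, 301.81884765625), (55.85587692260742, 54.55148696899414), 5.1682209968566895)
[393, 332, 25, 35, 568] [0.736 0.581 0.075] ((734.2516479492188, 579.0716552734375), (74.21304321289062, 41.71013641357422), 0.06256171315908432)
[376, 376, 28, 8, 158] [0.819 0.57  0.075] ((817.09912109375, 569.1242065429688), (14.072421073913574, 56.845951080322266), 28.455894470214844)
```

View pics/topc.png

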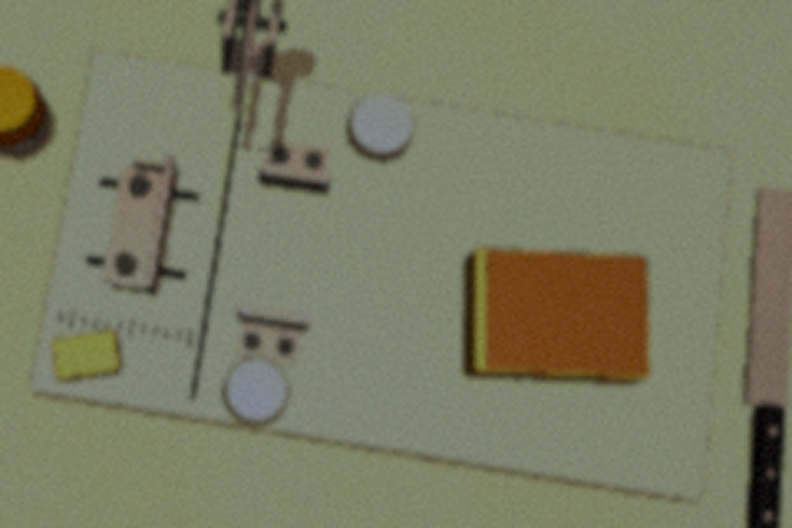

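The cutter yaw is 88.0° and its origin is about (0.5354, -0.015). The guides' midpoint checks out at cutter x 70, y 0. The cheese is at cutter (-157, +23) mm and +0.114 rad askew. I'll first push its side with two spread fingers to square and centre it, then look again.

```bash
cat >> h.py <<'E'
A=np.radians(88.0); U=np.array([np.cos(A),np.sin(A)]); V=np.array([-U[1],U[0]]); O=np.array([.5349,-.0150])
def w(x,y,z): return [*(O+x*U+y*V),z]
def c(p): p=np.asarray(p)[:2]-O; return np.array([p@U,p@V])
def look(name):
    from plant import get_image,get_calibration
    im,d=get_image("top"); k=get_calibration("top"); cv2.imwrite(f"pics/{name}.png",cv2.resize(im[140:300,190:430,::-1],None,fx=3.3,fy=3.3))
    W=cloud(d,k["intrinsics"],k["world_from_camera"]); C=(W[...,:2]-O)@np.stack([U,V],1)
    m=(d>0)&(abs(W[...,2]-.09)<.005)&(abs(C[...,1])<.1)&(C[...,0]<.22)&(C[...,0]>-.3)
    p,r,s=rect(W,m); q=cv2.boxPoints(r)/1000; cc=c(np.array(r[0])/1000)
    e=sorted([(q[i]-q[i-1]) for i in range(4)],key=lambda a:-np.linalg.norm(a))[0]; e=e*np.sign(e@U)
    print("cheese c(mm)",(cc*1000).round(1),"yaw",round(float(np.arctan2(e@V,e@U)),3),"size",np.round(r[1],1),"z",np.median(p[:,2]).round(4))
E
python3 - <<'E'
from h import *
from plant import *
gripper_to(.06)
R=[np.pi,0,A-np.pi/2]; X=-.157
movep(w(X,.115,.23),R); print(observe()["eef_pos"],observe()["q"].round(2))
move_l(w(X,.115,.049),feed=.12)
f0=observe()["ft_force"]
print(move_l(w(X,.061,.049),feed=.05,max_force=25)); s=observe(); print(c(s["eef_pos"]),s["ft_force"]-f0,s["time_s"])
move_l(w(X,.115,.049),feed=.1); move_l(w(X,.115,.20),feed=.2)
movep(w(-.30,.12,.20),[np.pi,0,A]); 
look("t1"); print(observe()["time_s"])
E
```

```text
[ 0.41479912 -0.16740551  0.23004624] [-0.56 -0.22  1.97  0.    1.39  1.04]
False
[-0.15701614  0.06095806] [-0.81332749  0.44303737 -1.39045205] 6.05
cheese c(mm) [-161.4   -0.6] yaw -0.003 size [140.4 100.4] z 0.0898
9.3
```

View pics/t1.png

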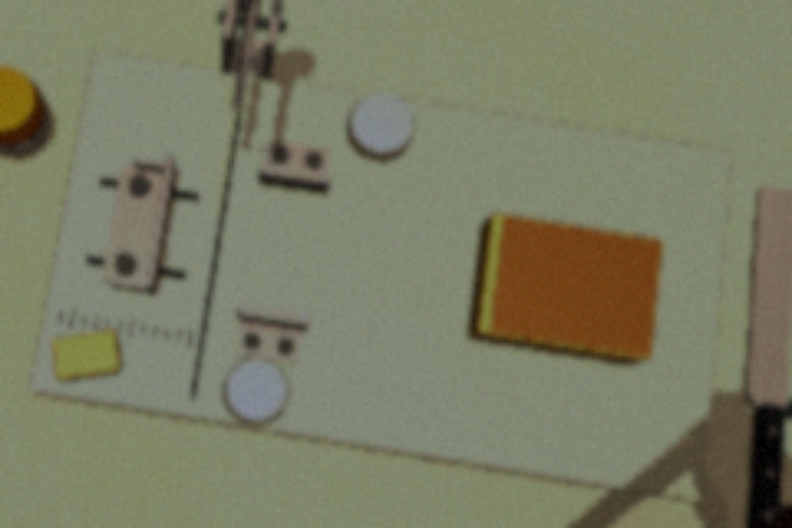

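The top view shows the cheese squared in front of the lane, measured at y -0.6 mm and yaw -0.003 rad. Everything else is unmoved. Next I'll push from the trailing end.

Run:
```python
from h import *
from plant import *
R=[np.pi,0,A]
movep(w(-.268,-.0005,.20),R); move_l(w(-.268,-.0005,.049),feed=.12)
f0=observe()["ft_force"]
hit=move_l(w(-.075,0,.049),feed=.06,max_force=22); s=observe(); print(hit,c(s["eef_pos"]),s["ft_force"]-f0,s["time_s"])
look("t2")
if not hit:
    hit=move_l(w(.04,0,.049),feed=.03,max_force=14); s=observe(); print(hit,c(s["eef_pos"]),s["ft_force"]-f0,s["time_s"]); look("t3")
```

```text
False [-7.50959200e-02 -1.71310503e-05] [ 0.87290494 -4.35271751 -0.55202124] 14.6417
cheese c(mm) [17.9 -0.2] yaw -0.003 size [118.7 100.3] z 0.09
True [1.82154029e-02 9.03343071e-05] [ 0.47184085 -1.7291002   0.20635465] 17.4333
cheese c(mm) [126.8   0.8] yaw -1.57 size [ 99.1 103.7] z 0.09
```

It hit at TCP x 18.2 mm, where I expected the stop. I'll press once more to seat it, back away and inspect.

Run:
```python
from h import *
from plant import *
f0=observe()["ft_force"]
hit=move_l(w(.032,0,.049),feed=.02,max_force=20); s=observe(); print(hit,c(s["eef_pos"]),s["ft_force"]-f0,s["time_s"])
move_l(w(-.06,0,.049),feed=.08); move_l(w(-.06,0,.20),feed=.2); movep(w(-.22,.10,.25),[np.pi,0,A])
look("t4"); s=observe(); print(s["time_s"],s["ft_force"])
im,d=get_image("scene"); cv2.imwrite("pics/s4.png",cv2.resize(im[110:280,110:340,::-1],None,fx=3.3,fy=3.3))
```

```text
True [0.01797497 0.00058957] [-0.63879328 -1.2673908  -0.12154759] 17.85
cheese c(mm) [103.5  -0.4] yaw 0.003 size [145.9 100.7] z 0.0901
20.7333 [-0.23474342  0.04056601 -0.67568591]
```

View pics/t4.png

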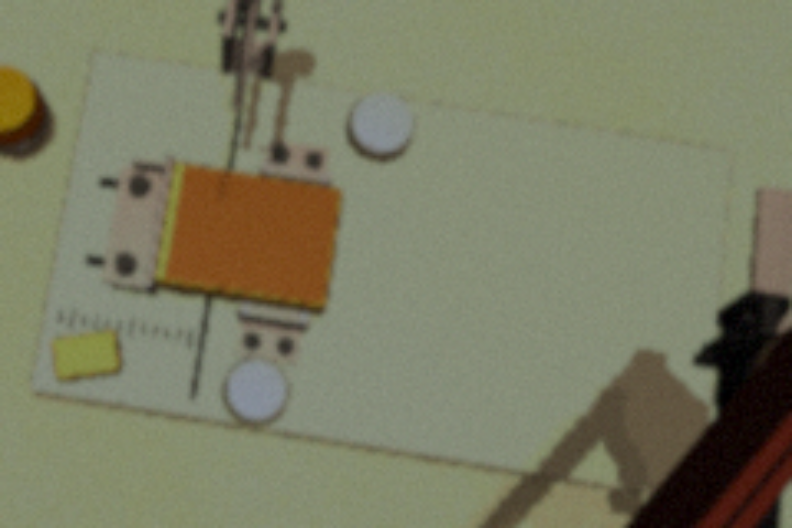

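View pics/s4.png

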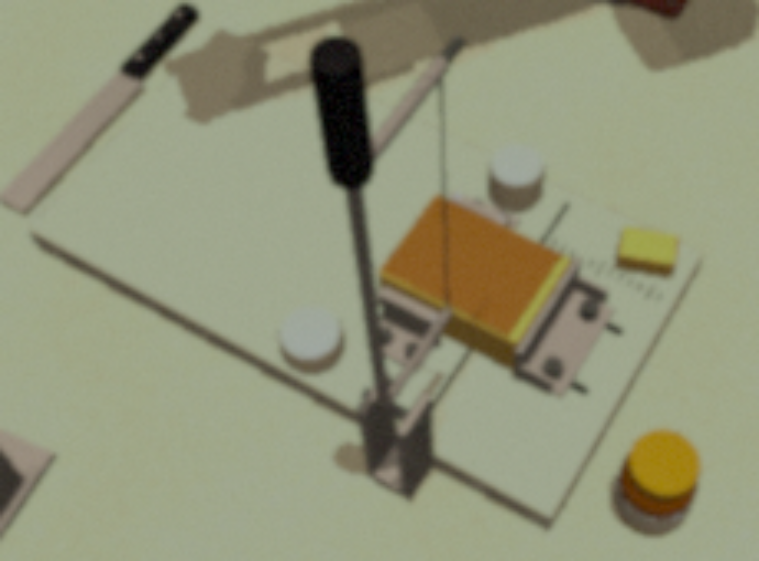

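The cheese sits square between the guides (y -0.4 mm, yaw 0.003 rad). Its front end, at crop pixels (170,165) to (157,285) in the top view, is flush on the stop. The wire arm is still raised, the bystanders are unmoved, and the hand is clear.

```bash
python3 -c "
from plant import *
print(job_done())"
```

```text
the job is handed in; nothing more can be done
None
```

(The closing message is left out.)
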